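Show the camera the open vial and its cap

ROBOT

A 7-joint arm with a two-finger parallel gripper is mounted at the origin on the work surface. World frame = base frame: x ahead of the robot, y to its left, z up, the work surface at z = 0. Lengths are in m, angles in rad, forces in N, time in s.
With the tool pointing down it reaches from about 0.4 to 0.85 m from the base axis. Payload 10.4 kg.
Tool frame: the origin (TCP) lies at the very end of the fingers, on their centre line; the grasp point (between the pads) lies 19 mm behind it (manip.tcp_to_grasp is the distance from the TCP to the grasp point, in m); x points along the fingers, y is the direction in which the jaws open and shut, and the axes are right-handed (so a half turn about x gives the same grasp; the last joint's range is limited). The gripper opens to 85 mm and grips with 20 to 120 N. Pads are 22 mm wide; open, the fingers measure 114 mm over their backs; the gripper's body (76 mm by 85 mm) begins 54 mm behind the grasp point. The pads swing forward as they close: fully open they stand 13 mm farther back than shut.
Start: joints at [1.138, 0.332, -0.065, 1.46, 0.022, 1.35, -0.088], TCP at [0.249, -0.573, 0.231] pointing down, gripper open.
Joint ranges: [-2.6, 2.6], [-0.5, 2.12], [-1.47, 1.34], [0.16, 2.42], [-1.27, 4.41], [0.06, 2.06], [-2.6, 2.6]. Speed limits (rad/s): [2.22, 2.22, 2.79, 2.79, 3.14, 3.14, 3.14].

INTERFACE

Orientations are given as a unit quaternion [x, y, z, w].
In Python, from workcell import manip, cams, hand_in gives the robot as it stands.
- The arm moves only by the shell command python3 -m handwheel 'ROWS' [FORCE]. ROWS is text: rows parted by semicolons, each of 7 numbers parted by spaces: the shift along the tool's x, y, z in mm, then the turn, a rotation vector about the tool's x, y, z in rad, then the finger opening in mm, from 0 to 85.4. A call has 1 to 8 rows; each row shifts and turns the commanded pose from where the row before left it, along the tool's axes as they then stand; what a row does not reach is not made up. A row lasts 1/10 s, in which the tool goes at most 50 mm and 8.59 degrees, less where a joint would pass 70% of its speed; a pose out of reach is approached as far as the arm can. A call with a gripper value outside its range is refused whole. The fingers move at their own pace and stop on an object; FORCE is the grip in N (left out, the last holds). Time passes only in rows, so rows that do not move let the fingers close. It gives the time, the measured TCP pose, the force and the opening at its end, in the units of the state.
- manip.get_obs(): the state, without advancing time (a new reading comes with each control period).
- cams.camera(name): name is "side" or "top" or "wrist"; returns a dict with "color" (480x640x3 uint8, blue, green, red), "depth" (480x640 float32, m along the optical axis (not along the pixel's ray), 0 where there is no reading), "camera_matrix" (3x3 intrinsics, pixels), "origin" and "attitude" of the camera in the world; the wrist camera has in their place "T_tool_cam" (4x4, takes a point from camera to tool coordinates, whose origin is the TCP and whose axes are the tool frame's). Camera axes: x right, y down, z forward; pixel columns grow to the right and rows downward; lengths in m; the calibration is good to about 2 mm. A picture is of the moment at which its call begins: read the wrist's pose just before it.
- hand_in(): hands the job in, once; it reports no verdict.
Trained networks look in the newest picture that a camera, given by its name, has taken for a name from the list of things; names that differ only in an ending like _2 or _b are one class to them, and where a whole thing is asked for, a point or a joint stands for the part that bears it (a point fixed in the world has none). Each returns a list of dicts, best first, with "conf" (0 to 1); they miss things now and then, are a little off and sometimes report something else, mostly with a low value. They report only what shows in the picture. A call takes as long as a camera call. They do not tell look-alikes from the thing itself.
- cams.recognise(camera, thing): "box" ([left, top, width, height] in pixels, round what is visible of it).
- cams.outline_of(camera, thing): "region" (480x640 bool, what is visible of it) and "box" ([left, top, width, height] in pixels, round what is visible of it).
The state is a dict: "clock": time; "joint_pos": joint angles; "joint_velocities": joint speeds; "tau": joint torques, N m; "position": TCP position; "ee_rot": TCP orientation; "ft_force": force on the tool from outside, world axes, zero at the start; "torque": the same for the moment, N m; "grip_width": opening from 0.0 (shut) to 1.0 (fully open).
Only numpy, scipy, OpenCV 4.12 (cv2) and the standard library are available. Lean on these libraries where they do the work, as an engineer would, in place of code of your own. Each camera call takes 0.05 s, during which the arm holds its last target.

TASK

Leave a video note for the next shift: press the large key on the panel right down to start the bench camera and let it go, then point straight down at the vial that has no cap, with the fingertips two or three centimetres above the centre of its mouth, and stay there for two seconds. Then point in the same way at the loose cap that fits that vial (the same size as the other vials' caps), stay there for two seconds and finish there, still pointing and touching nothing. Do not press the small key; do not touch or pick up any vial or cap, and leave everything else where it stands.

Things in the scene. Friction and masses are not known exactly. Their poses are not given: they have to be found in the camera images.
- open_vial_top (a point): amber glass vial, 44 mm across and free-standing in the tray, body upright; the only one of the four without a cap: a bare threaded neck 23 mm across with an open 17 mm mouth. Point at the centre of the mouth's rim, 82 mm above the vial's foot (about 87 mm above the bench); z up
- closed_vial_a_top (a point): amber glass vial, 44 mm across and free-standing in the tray, body upright; closed by a ribbed white screw cap 28 mm across and 16 mm high; point at the centre of the cap's top, 84 mm above the vial's foot; z up
- closed_vial_b_top (a point): amber glass vial, 44 mm across and free-standing in the tray, body upright; closed by a ribbed white screw cap 28 mm across and 16 mm high; point at the centre of the cap's top, 84 mm above the vial's foot; z up
- closed_vial_c_top (a point): amber glass vial, 44 mm across and free-standing in the tray, body upright; closed by a ribbed white screw cap 28 mm across and 16 mm high; point at the centre of the cap's top, 84 mm above the vial's foot; z up
- small_cap_top (a point): loose ribbed white screw cap lying mouth down on the bench, 28 mm across, 16 mm high, the same as the caps on the closed vials; it fits the open vial. Point at the centre of its top, 16 mm above the bench; z up
- large_cap_top (a point): loose ribbed white screw cap of a jar lying mouth down on the bench, 46 mm across, 20 mm high, too big for the vials. Point at the centre of its top, 20 mm above the bench; z up
- large_key_top (a point): centre of the top of the large key: a round black spring push button 36 mm across in a grey housing, on the flat white 100 x 170 mm key panel; it is pressed straight down. Starts the bench camera
- large_key (a joint): travel of the large key in m: 0 is up, 0.006 fully down (about 5 N there); it springs back
- small_key_top (a point): centre of the top of the small key: a round black spring push button 20 mm across on the same panel, 70 mm or more from the large key. Stops the camera: not to be pressed
- small_key (a joint): travel of the small key in m: 0 is up, 0.006 fully down
- tray: low steel tray fixed to the bench, 100 x 360 mm, 18 mm high, floor 5 mm thick; the four vials stand in a row along its long (y) axis, 80 mm apart. Origin at the centre of its underside; z up
- panel: flat white key panel fixed to the bench, 100 x 170 x 12 mm, its two keys in a row along its y axis. Origin at the centre of its underside
- beaker: loose white open beaker, 64 mm across, 85 mm high, left of the tray; origin at the centre of its underside. Bystander
- tip_box: loose grey box with white lid, 89 x 124 mm, 67 mm high, to the left of the loose caps; origin at the centre of its underside. Bystander
- jar: loose jar, 72 mm across, 110 mm high, right of the tray; origin at the centre of its underside. Bystander
Mind the look-alikes: they are no part of the job. Leave any red look-alike of the part that bears small_cap_top alone.

How it is judged:
On the way, in this order (a step that is already met when the one before it is completed fails the run):
1. the large key is pressed down (more than 4 mm of its 6 mm) (value of joint large_key above 0.004 m), for 0.05 s.
2. the large key has come up again and the fingertips point at the open vial's mouth for 1.5 s (horizontal distance between the grasp point and open_vial_top below 0.025 m and z of the grasp point in the frame of open_vial_top between 0.015 and 0.085 m and value of joint large_key below 0.001 m), for 1.5 s.
3. the fingertips point at the small loose cap for 1.5 s (horizontal distance between the grasp point and small_cap_top below 0.025 m and z of the grasp point in the frame of small_cap_top between 0.015 and 0.085 m), for 1.5 s.
At the end, for the whole second after the job is handed in: The grasp point (about 19 mm behind the fingertips) is within 25 mm sideways of the small cap's centre and 15 to 85 mm above its top, both keys are up (within 1 mm), every vial and cap is within 8 mm of its start and the beaker, tip box and jar within 15 mm of theirs (all of step 3 and value of joint each of large_key, small_key below 0.001 m and not (distance of any of open_vial_top, closed_vial_a_top, closed_vial_b_top, closed_vial_c_top, small_cap_top, large_cap_top from where it was at the start of the episode above 0.008 m) and not (distance of beaker from where it was at the start of the episode above 0.015 m) and not (distance of tip_box from where it was at the start of the episode above 0.015 m) and not (distance of jar from where it was at the start of the episode above 0.015 m)); the robot touches nothing.
It fails at once if a vial or a loose cap is touched (more than 0.5 N) (contact force between any of the fingers, the arm and open_vial above 0.5 N or contact force between any of the fingers, the arm and closed_vial_a above 0.5 N or contact force between any of the fingers, the arm and closed_vial_b above 0.5 N or contact force between any of the fingers, the arm and closed_vial_c above 0.5 N or contact force between any of the fingers, the arm and small_cap above 0.5 N or contact force between any of the fingers, the arm and large_cap above 0.5 N).
It fails at once if a vial or a loose cap is moved or lifted by more than 8 mm (distance of any of open_vial_top, closed_vial_a_top, closed_vial_b_top, closed_vial_c_top, small_cap_top, large_cap_top from where it was at the start of the episode above 0.008 m).
It fails at once if the small key is pressed by more than 2 mm (value of joint small_key above 0.002 m).
It fails at once if the beaker, tip box or jar is moved by more than 15 mm (distance of any of beaker, tip_box, jar from where it was at the start of the episode above 0.015 m).
It also fails if it takes over 48 s, if anything falls off the work surface, if the arm or the gripper's body presses on something with over 40 N, if the wrist force passes 120 N, or if a joint passes its speed limit or range.

## Working session

There is one attempt and no reset: what is moved stays moved. The work goes in short steps, Python scripts to look and compute and a shell command to move; the robot and the scene stay as the last step left them, time stands still between calls to the robot, and variables do not carry over. Pictures are saved under pics/ and viewed, and the job is handed in when it is done.

```bash
ls; mkdir -p pics
cat > h.py <<'E'
import numpy as np,cv2
from scipy.spatial.transform import Rotation as R
from workcell import manip,cams
def snap(n):
    o=manip.get_obs(); c=cams.camera(n)
    return o,c
def att(c):
    a=np.array(c["attitude"]); return R.from_quat(a).as_matrix() if a.size==4 else a
def world(c,u,v,d,o=None):
    K=c["camera_matrix"]; p=np.array([(u-K[0,2])*d/K[0,0],(v-K[1,2])*d/K[1,1],d])
    if "origin" in c: return att(c)@p+np.array(c["origin"])
    T=np.array(c["T_tool_cam"]); q=T[:3,:3]@p+T[:3,3]
    return R.from_quat(o["ee_rot"]).as_matrix()@q+np.array(o["position"])
E
python3 - <<'E'
from h import *
for n in ["top","side"]:
    o,c=snap(n); cv2.imwrite(f"pics/{n}0.png",c["color"]); print(n,c["origin"],c["attitude"])
    for t in ["open_vial_top","closed_vial_a_top","small_cap_top","large_cap_top","large_key_top","small_key_top","beaker","tip_box","jar","tray","panel"]:
        for r in cams.outline_of(n,t)[:5]:
            m=r["region"]; v,u=np.nonzero(m); d=c["depth"][m]; d=d[d>0]
            if len(d)==0: continue
            dd=np.percentile(d,15); w=world(c,np.median(u),np.median(v),np.median(d))
            print(t,round(r["conf"],2),[int(x) for x in r["box"]],w.round(3))
print(o)
E
```

```text
pics
top [0.39834269 0.01618541 1.04867955] [-0.69967462  0.71043329 -0.05036589  0.05659711]
open_vial_top 0.8 [381, 179, 17, 24] [ 0.647 -0.137  0.062]
open_vial_top 0.66 [396, 247, 81, 60] [ 0.443 -0.24   0.012]
closed_vial_a_top 0.57 [348, 181, 20, 24] [ 0.643 -0.063  0.064]
small_cap_top 0.75 [265, 176, 148, 41] [ 0.643 -0.023  0.007]
small_cap_top 0.62 [230, 301, 15, 11] [0.396 0.221 0.016]
small_cap_top 0.56 [257, 274, 12, 14] [0.451 0.165 0.016]
small_cap_top 0.48 [262, 304, 8, 13] [0.382 0.157 0.016]
large_cap_top 0.68 [316, 274, 19, 21] [0.435 0.014 0.02 ]
large_cap_top 0.35 [257, 274, 10, 13] [0.451 0.165 0.016]
large_key_top 0.76 [446, 268, 19, 11] [ 0.46  -0.282  0.034]
small_key_top 0.74 [398, 247, 79, 59] [ 0.445 -0.238  0.012]
small_key_top 0.61 [418, 279, 4, 8] [ 0.438 -0.205  0.034]
beaker 0.66 [172, 189, 35, 36] [0.623 0.33  0.049]
tip_box 0.82 [148, 267, 71, 46] [0.422 0.336 0.067]
jar 0.79 [450, 185, 37, 38] [ 0.609 -0.303  0.104]
tray 0.89 [265, 175, 147, 43] [ 0.643 -0.023  0.007]
panel 0.66 [396, 247, 81, 62] [ 0.443 -0.238  0.012]
side [0.15667854 0.61200958 
[... 1094 characters left out ...]
: 0.6, 'joint_pos': array([ 1.13838174,  0.33216609, -0.06469116,  1.4601026 ,  0.02159146,
        1.34990785, -0.08851367]), 'joint_velocities': array([-6.13190896e-05,  9.99305021e-04,  8.14452860e-04,  1.40166649e-04,
        6.60375914e-05,  2.26478559e-03, -1.54727548e-03]), 'tau': array([ 2.18055729e-04, -6.24952626e+01,  4.93793457e-02, -3.91693032e+01,
        1.64859497e-02,  1.70527648e-03, -1.17441911e-05]), 'position': array([ 0.24904586, -0.57325696,  0.23135745]), 'ee_rot': array([ 0.69233183,  0.14383637, -0.69229913,  0.14390845]), 'ft_force': array([0.47337267, 0.59709117, 0.24354559]), 'torque': array([0.04156557, 0.00143621, 0.03532177]), 'grip_width': 0.9940788960442924}
```

Run:
```python
import cv2,numpy as np
t=cv2.imread("pics/top0.png"); s=cv2.imread("pics/side0.png")
cv2.imwrite("pics/top0z.png",cv2.resize(t[160:340,140:500],(800,400),interpolation=cv2.INTER_CUBIC))
cv2.imwrite("pics/side0z.png",cv2.resize(s[130:400,180:460],(622,600),interpolation=cv2.INTER_CUBIC))
```

```text
(no output)
```

View pics/top0z.png

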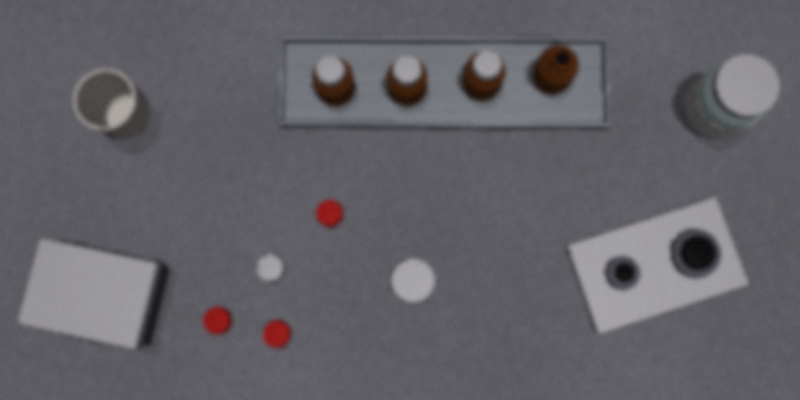

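View pics/side0z.png

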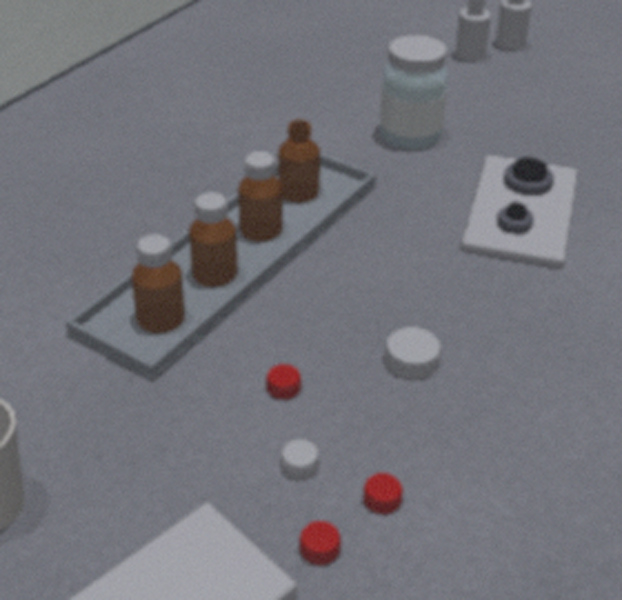

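The top picture (zoomed) shows these, with positions in original pixels:
- **Tray:** the uncapped vial is the rightmost one, its dark mouth at about (393,186). The other three have white caps.
- **Loose caps:** the only small white one is at (261,280). The reds at (288,256), (238,304) and (265,310) are look-alikes. The big white one at (326,286) is the jar cap.
- **Keys:** large at (454,273), small at (420,282).

Next I'll measure these precisely.

```bash
cat >> h.py <<'E'
def onplane(c,u,v,z):
    a=world(c,u,v,0.); b=world(c,u,v,1.); return a+(b-a)*(z-a[2])/(b[2]-a[2])
def proj(c,p):
    q=att(c).T@(np.array(p)-np.array(c["origin"])); w=c["camera_matrix"]@q; return (w/w[2])[:2]
E
python3 - <<'E'
from h import *
o,c=snap("top"); _,s=snap("side")
cen={}
im=c["color"].astype(int)
def blob(c,u,v,r,dark=False,thr=None):
    im=cv2.cvtColor(c["color"],cv2.COLOR_BGR2GRAY).astype(float)
    p=im[v-r:v+r+1,u-r:u+r+1]; m=(p<thr) if dark else (p>thr)
    y,x=np.nonzero(m); return u-r+x.mean(),v-r+y.mean(),m.sum()
for nm,u,v,r,dk,thr,z in [("cap",261,280,9,0,135,.016),("lkey",454,273,9,1,45,.034),("skey",420,282,6,1,50,.034),("mouth",393,186,4,1,45,.087)]:
    b=blob(c,u,v,r,dk,thr); d=c["depth"][v-1:v+2,u-1:u+2]; p=onplane(c,b[0],b[1],z)
    print(nm,np.round(b,1),p.round(4),"depthz",world(c,u,v,np.median(d)).round(3),"side px",proj(s,p).round(1))
    cen[nm]=proj(s,p)
a=cv2.resize(c["color"][170:210,370:410],(400,400),interpolation=cv2.INTER_CUBIC)
q=s["color"].copy()
for x in cen.values(): cv2.circle(q,tuple(int(i) for i in np.round(x)),1,(0,255,0),-1)
b=cv2.resize(q[150:350,280:440],(480,600),interpolation=cv2.INTER_CUBIC)[:400,:400] if 0 else cv2.resize(q[150:350,280:440],(320,400),interpolation=cv2.INTER_CUBIC)
cv2.imwrite("pics/chk.png",np.hstack([a,b]))
# z-map of vial area: highest points
E
```

```text
cap [260.9 280.1  89. ] [0.4512 0.1673 0.016 ] depthz [0.451 0.167 0.017] side px [312.3 333.5]
lkey [453.5 273.3 187. ] [ 0.4592 -0.2807  0.034 ] depthz [ 0.46  -0.282  0.034] side px [416.7 204.6]
skey [420.5 282.1  59. ] [ 0.4402 -0.2035  0.034 ] depthz [ 0.44  -0.202  0.035] side px [410.5 223. ]
mouth [392.7 186.4  70. ] [ 0.6539 -0.1399  0.087 ] depthz [ 0.659 -0.143  0.073] side px [313.6 186.2]
```

View pics/chk.png

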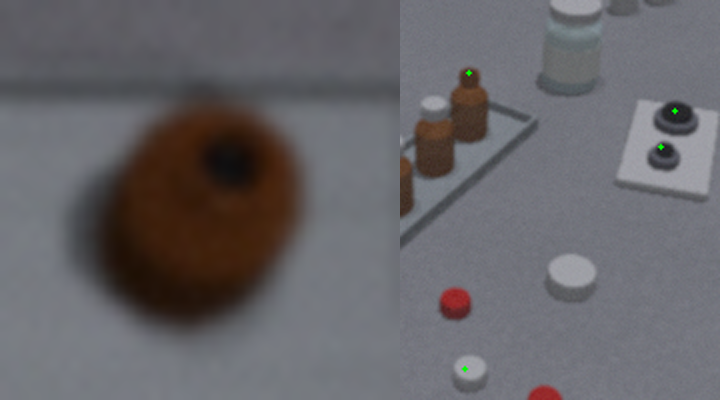

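```bash
cat > go.py <<'E'
import sys
from h import *
o=manip.get_obs(); M=R.from_quat(o["ee_rot"]).as_matrix(); p=np.array(o["position"])
t=np.array([float(x) for x in sys.argv[1:4]])
print(o["clock"],p.round(4),"F",np.round(o["ft_force"],1),"grip",round(o["grip_width"],2),"q",np.round(o["joint_pos"],2))
print("axes",M.round(3).tolist()); print("shift mm",(M.T@(t-p)*1000).round(1), "tilt fix (tool rotvec)",np.cross([1,0,0],M.T@[0,0,-1]).round(3))
E
python3 go.py 0.459 -0.281 0.11; python3 -c "import workcell;from workcell import manip;print(manip.tcp_to_grasp)"
```

```text
1.3 [ 0.249  -0.5733  0.2313] F [-0.3  0.7  0.3] grip 1.0 q [ 1.14  0.33 -0.06  1.46  0.02  1.35 -0.09]
axes [[0.0, 0.398, -0.917], [-0.0, -0.917, -0.398], [-1.0, 0.0, -0.0]]
shift mm [ 121.3 -184.4 -309. ] tilt fix (tool rotvec) [ 0. -0. -0.]
0.0187
```

```bash
python3 -m handwheel '10 -20 -34 0 0 0 0; 15 -23 -39 0 0 0 0; 15 -23 -39 0 0 0 0; 15 -23 -39 0 0 0 0; 15 -23 -39 0 0 0 0; 15 -23 -39 0 0 0 0; 15 -23 -39 0 0 0 0; 15 -23 -39 0 0 0 0' 20; python3 go.py 0.459 -0.281 0.07
```

```text
clock: 2.1
position: [0.4594, -0.2835, 0.1161]
ee_rot: [0.693, 0.144, -0.692, 0.144]
ft_force: [0.5, -1.6, 0.1]
grip_width: 0.006
2.1 [ 0.4594 -0.2835  0.1161] F [ 0.5 -1.6  0.1] grip 0.01 q [ 0.72  0.26 -0.29  1.81  0.08  1.08 -0.76]
axes [[0.001, 0.398, -0.917], [-0.001, -0.917, -0.398], [-1.0, 0.001, -0.0]]
shift mm [46.1 -2.5 -0.6] tilt fix (tool rotvec) [ 0.    -0.    -0.001]
```

```bash
python3 -m handwheel '23 -1 0 0 0 0 0; 23 0 0 0 0 0 0; 0 0 0 0 0 0 0'; python3 go.py 0.459 -0.281 0.028
python3 - <<'E'
from h import *
o,c=snap("wrist"); cv2.imwrite("pics/w1.png",c["color"])
for t in ["large_key_top","small_key_top"]:
    for r in cams.outline_of("wrist",t)[:3]:
        v,u=np.nonzero(r["region"]); d=c["depth"][r["region"]]; print(t,r["conf"],r["box"],world(c,u.mean(),v.mean(),np.median(d[d>0]),o).round(4))
E
```

```text
clock: 2.4
position: [0.4565, -0.2828, 0.0677]
ee_rot: [-0.691, -0.145, 0.694, -0.143]
ft_force: [0.3, 1.1, -0.3]
grip_width: 0.0
2.4 [ 0.4565 -0.2828  0.0677] F [ 0.3  1.1 -0.3] grip 0.0 q [ 0.72  0.32 -0.28  1.86  0.1   0.99 -0.77]
axes [[-0.004, 0.399, -0.917], [0.002, -0.917, -0.399], [-1.0, -0.004, 0.003]]
shift mm [39.7 -0.5 -3.1] tilt fix (tool rotvec) [-0.     0.003  0.004]
large_key_top 0.7 [284.7, 240.8, 74.2, 68.5] [ 0.4623 -0.2844  0.0336]
small_key_top 0.71 [134.8, 232.6, 45.4, 40.8] [ 0.4413 -0.2093  0.0332]
small_key_top 0.51 [286.3, 242.3, 73.2, 66.9] [ 0.4624 -0.2844  0.0335]
```

View pics/w1.png

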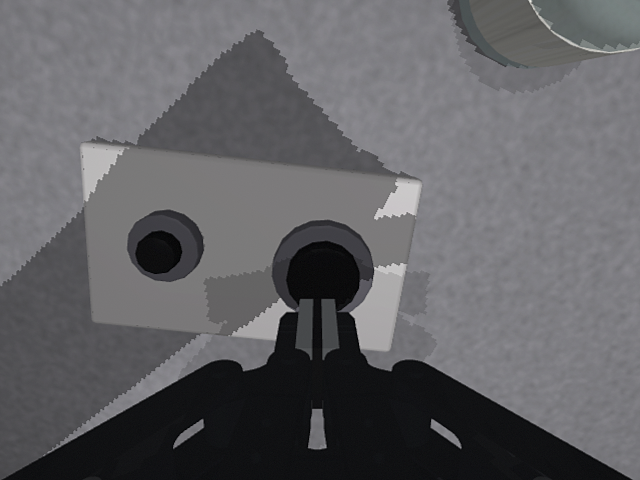

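The wrist view shows the large key at about (322,275) straight ahead of the fingertips, and the small key at (160,252), well clear. I'll press now.

```bash
python3 -m handwheel '15 -1 -4 0 0.003 0.004 0; 15 0 0 0 0 0 0; 4 0 0 0 0 0 0; 3 0 0 0 0 0 0; 3 0 0 0 0 0 0; 0 0 0 0 0 0 0'; python3 go.py 0.459 -0.281 0.028
```

```text
clock: 3.15
position: [0.4615, -0.2819, 0.0305]
ee_rot: [0.694, 0.143, -0.691, 0.145]
ft_force: [-1.7, 0.3, 3.3]
grip_width: -0.002
3.15 [ 0.4615 -0.2819  0.0305] F [-1.7  0.3  3.3] grip -0.0 q [ 0.7   0.37 -0.28  1.88  0.13  0.9  -0.8 ]
axes [[0.004, 0.398, -0.917], [-0.003, -0.917, -0.398], [-1.0, 0.004, -0.003]]
shift mm [ 2.5 -1.8  1.9] tilt fix (tool rotvec) [ 0.    -0.003 -0.004]
```

```bash
python3 -m handwheel '2 0 1 0 0 0 0; 2 0 0 0 0 0 0; 0 0 0 0 0 0 0; 0 0 0 0 0 0 0'; python3 go.py 0.459 -0.281 0.028
```

```text
clock: 3.55
position: [0.4615, -0.282, 0.0279]
ee_rot: [0.694, 0.142, -0.69, 0.146]
ft_force: [-4.5, 4.8, 17.9]
grip_width: -0.003
3.55 [ 0.4615 -0.282   0.0279] F [-4.5  4.8 17.9] grip -0.0 q [ 0.7   0.37 -0.28  1.88  0.13  0.9  -0.8 ]
axes [[0.006, 0.399, -0.917], [-0.003, -0.917, -0.399], [-1.0, 0.005, -0.004]]
shift mm [-0.1 -1.9  1.9] tilt fix (tool rotvec) [ 0.    -0.004 -0.005]
```

17.9 N, well past the 5 N at full travel, so the key has bottomed out. I'll let it go and lift.

```bash
python3 -m handwheel '-5 0 0 0 -0.004 -0.005 0; -15 0 0 0 0 0 0; -40 0 0 0 0 0 0; -45 0 0 0 0 0 0; -45 0 0 0 0 0 0; 0 0 0 0 0 0 0';  python3 go.py 0.654 -0.14 0.18
python3 - <<'E'
from h import *
o,c=snap("wrist"); cv2.imwrite("pics/w2.png",c["color"])
for t in ["large_key_top","small_key_top"]:
    for r in cams.outline_of("wrist",t)[:3]:
        v,u=np.nonzero(r["region"]); d=c["depth"][r["region"]]; print(t,r["conf"],r["box"],world(c,u.mean(),v.mean(),np.median(d[d>0]),o).round(4))
E
```

```text
clock: 4.15
position: [0.4636, -0.2836, 0.1835]
ee_rot: [0.695, 0.141, -0.69, 0.146]
ft_force: [0.5, -0.6, -0.9]
grip_width: -0.0
4.15 [ 0.4636 -0.2836  0.1835] F [ 0.5 -0.6 -0.9] grip -0.0 q [ 0.73  0.2  -0.3   1.74  0.06  1.21 -0.75]
axes [[0.008, 0.398, -0.917], [-0.005, -0.917, -0.398], [-1.0, 0.008, -0.005]]
shift mm [   4.2  -55.9 -231.9] tilt fix (tool rotvec) [ 0.    -0.005 -0.008]
large_key_top 0.92 [290.5, 204.9, 44.9, 42.6] [ 0.46   -0.2849  0.0337]
small_key_top 0.8 [193.3, 198.3, 29.9, 29.3] [ 0.4408 -0.2089  0.0334]
```

The key has sprung back: its top reads 0.0337, against 0.0336 before the press. Now to the open vial.

```bash
python3 -m handwheel '0 -8 -34 0 -0.005 -0.008 0; 0 -11 -45 0 0 0 0; 0 -11 -45 0 0 0 0; 0 -11 -45 0 0 0 0; 0 -8 -33 0 0 0 0; 0 -5 -20 0 0 0 0; 0 0 0 0 0 0 0';  python3 go.py 0.654 -0.14 0.112
python3 - <<'E'
from h import *
o,c=snap("wrist"); cv2.imwrite("pics/w3.png",c["color"])
for t in ["open_vial_top"]:
    for r in cams.outline_of("wrist",t)[:3]:
        v,u=np.nonzero(r["region"]); d=c["depth"][r["region"]]; print(t,r["conf"],r["box"],world(c,u.mean(),v.mean(),np.median(d[d>0]),o).round(4))
M=R.from_quat(o["ee_rot"]).as_matrix();T=c["T_tool_cam"]
p=np.linalg.inv(T)@np.append(M.T@(np.array([.654,-.14,.087])-o["position"]),1);w=c["camera_matrix"]@p[:3];print("predicted mouth px",w[:2]/w[2])
E
```

```text
clock: 5.0
position: [0.6437, -0.1403, 0.1731]
ee_rot: [-0.688, -0.149, 0.695, -0.142]
ft_force: [0.2, 0.1, -0.6]
grip_width: 0.002
5.0 [ 0.6437 -0.1403  0.1731] F [ 0.2  0.1 -0.6] grip 0.0 q [ 0.42  0.48 -0.37  1.41  0.17  1.3  -1.12]
axes [[-0.012, 0.403, -0.915], [0.009, -0.915, -0.403], [-1.0, -0.013, 0.007]]
shift mm [ 61.    4.7 -10. ] tilt fix (tool rotvec) [-0.     0.007  0.013]
open_vial_top 0.78 [298.2, 172.6, 62.6, 80.8] [ 0.661  -0.1402  0.0656]
predicted mouth px [323.51156557 231.80024206]
```

View pics/w3.png

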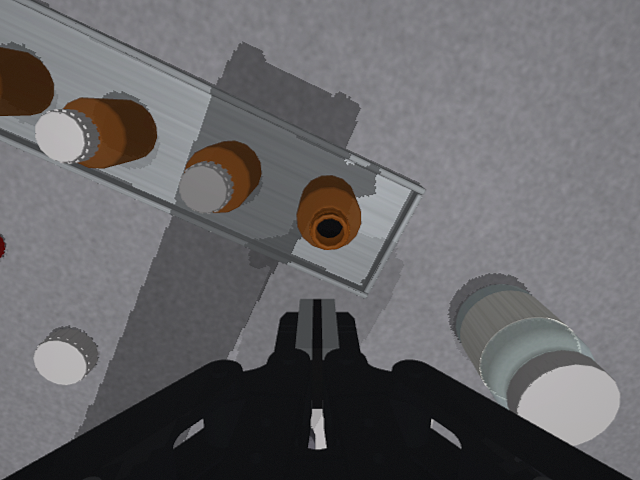

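The wrist view shows the vial with the bare neck and open mouth at (330,229). Its neighbours at (205,188) and (62,137) carry white caps, and the jar is at the lower right. I expected the mouth at (323,232), so I'll compute the small correction.

```bash
python3 - <<'E'
from h import *
o,c=snap("wrist")
a=world(c,330,229,0.,o);b=world(c,330,229,1.,o);p=a+(b-a)*(.087-a[2])/(b[2]-a[2]);print(p)
cv2.imwrite("pics/w3z.png",cv2.resize(c["color"][160:280,260:400],(700,600)))
E
python3 go.py 0.655 -0.142 0.112
```

```text
[ 0.65523818 -0.14692673  0.087     ]
5.15 [ 0.6417 -0.145   0.1743] F [-0.8 -0.6  0.3] grip -0.0 q [ 0.42  0.47 -0.37  1.41  0.17  1.3  -1.12]
axes [[-0.011, 0.398, -0.917], [0.006, -0.918, -0.398], [-1.0, -0.01, 0.008]]
shift mm [ 62.1   3.1 -13.9] tilt fix (tool rotvec) [-0.     0.008  0.01 ]
```

View pics/w3z.png

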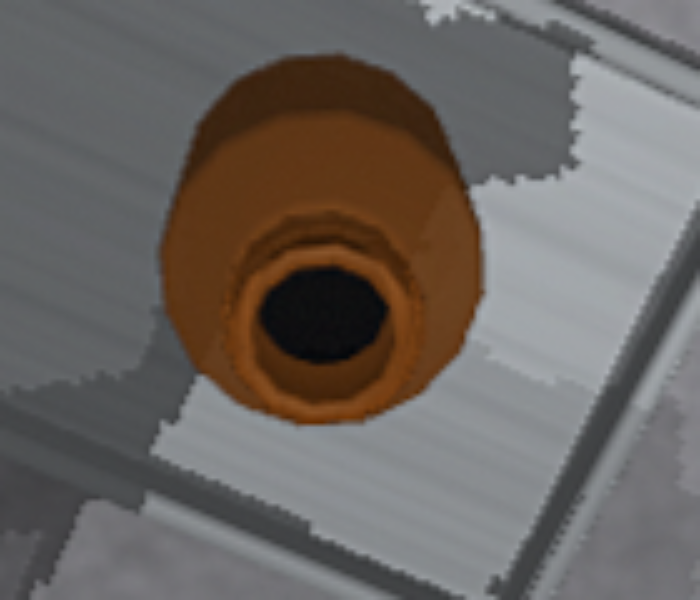

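The crop confirms it: a bare threaded neck and an open mouth, with the rim centre at about (325,227). I'll go to (0.656, -0.142) and come down to 25 mm above the rim.

```bash
python3 -m handwheel '0 3 -14 0 0.008 0.01 0; 25 0 0 0 0 0 0; 22 0 0 0 0 0 0; 0 0 0 0 0 0 0';  python3 go.py 0.656 -0.142 0.112
```

```text
clock: 5.55
position: [0.6552, -0.1417, 0.1252]
ee_rot: [-0.691, -0.144, 0.693, -0.143]
ft_force: [-0.6, -0.8, -1.6]
grip_width: -0.0
5.55 [ 0.6552 -0.1417  0.1252] F [-0.6 -0.8 -1.6] grip -0.0 q [ 0.41  0.53 -0.36  1.44  0.19  1.21 -1.14]
axes [[-0.003, 0.398, -0.918], [0.0, -0.918, -0.398], [-1.0, -0.001, 0.002]]
shift mm [13.2  0.6 -0.7] tilt fix (tool rotvec) [-0.     0.002  0.001]
```

```bash
python3 -m handwheel '6 0 0 0 0 0 0; 6 0 0 0 0 0 0; 0 0 0 0 0 0 0; 0 0 0 0 0 0 0; 0 0 0 0 0 0 0; 0 0 0 0 0 0 0; 0 0 0 0 0 0 0; 0 0 0 0 0 0 0';  python3 go.py 0.656 -0.142 0.112
python3 - <<'E'
from h import *
o,c=snap("wrist");o,s=snap("side")
cv2.imwrite("pics/v.png",np.hstack([cv2.resize(c["color"],(400,300)),cv2.resize(s["color"][100:250,240:440],(400,300))]))
E
```

```text
clock: 6.35
position: [0.6571, -0.1413, 0.1166]
ee_rot: [0.693, 0.144, -0.691, 0.144]
ft_force: [-0.1, 0.1, 0.7]
grip_width: -0.001
6.35 [ 0.6571 -0.1413  0.1166] F [-0.1  0.1  0.7] grip -0.0 q [ 0.4   0.54 -0.36  1.44  0.2   1.19 -1.14]
axes [[0.002, 0.398, -0.917], [-0.0, -0.917, -0.398], [-1.0, 0.001, -0.002]]
shift mm [4.6 0.2 1.3] tilt fix (tool rotvec) [ 0.    -0.002 -0.001]
```

View pics/v.png

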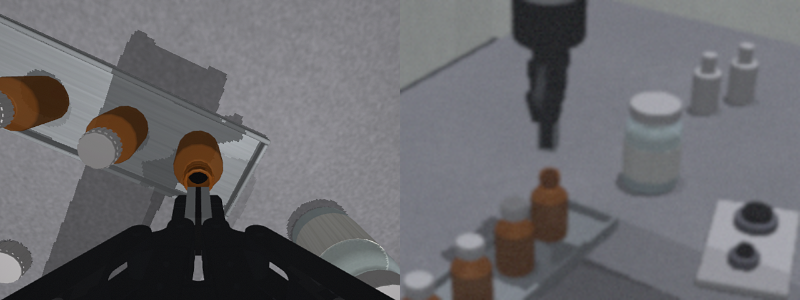

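Both views show the fingertips right above the mouth without touching: wrist at about (198,180) in the shrunken picture, side at about (548,160). I'll come down 3 mm and hold for more than 2 s.

```bash
python3 -m handwheel '3 0 0 0 0 0 0; 0 0 0 0 0 0 0; 0 0 0 0 0 0 0; 0 0 0 0 0 0 0; 0 0 0 0 0 0 0; 0 0 0 0 0 0 0; 0 0 0 0 0 0 0; 0 0 0 0 0 0 0'; python3 -m handwheel '0 0 0 0 0 0 0; 0 0 0 0 0 0 0; 0 0 0 0 0 0 0; 0 0 0 0 0 0 0; 0 0 0 0 0 0 0; 0 0 0 0 0 0 0; 0 0 0 0 0 0 0; 0 0 0 0 0 0 0'; python3 -m handwheel '0 0 0 0 0 0 0; 0 0 0 0 0 0 0; 0 0 0 0 0 0 0; 0 0 0 0 0 0 0; 0 0 0 0 0 0 0; 0 0 0 0 0 0 0; 0 0 0 0 0 0 0'; python3 go.py 0.656 -0.142 0.2;python3 go.py 0.451 0.167 0.2
```

```text
clock: 7.25
position: [0.6571, -0.1412, 0.1135]
ee_rot: [0.693, 0.144, -0.692, 0.144]
ft_force: [0.5, 0.4, 0.3]
grip_width: -0.0
clock: 8.05
position: [0.657, -0.1413, 0.1135]
ee_rot: [0.693, 0.144, -0.692, 0.144]
ft_force: [0.3, 0.5, -0.2]
grip_width: -0.002
clock: 8.75
position: [0.657, -0.1412, 0.1134]
ee_rot: [0.693, 0.144, -0.692, 0.144]
ft_force: [-0.3, 0.6, 0.6]
grip_width: 0.002
8.75 [ 0.657  -0.1412  0.1134] F [-0.3  0.6  0.6] grip 0.0 q [ 0.4   0.54 -0.36  1.45  0.2   1.19 -1.15]
axes [[0.002, 0.398, -0.917], [-0.0, -0.917, -0.398], [-1.0, 0.001, -0.002]]
shift mm [-86.6   0.4   1.1] tilt fix (tool rotvec) [ 0.    -0.002 -0.001]
8.75 [ 0.657  -0.1412  0.1134] F [-0.3  0.6  0.6] grip 0.0 q [ 0.4   0.54 -0.36  1.45  0.2   1.19 -1.15]
axes [[0.002, 0.398, -0.917], [-0.0, -0.917, -0.398], [-1.0, 0.001, -0.002]]
shift mm [ -87.1 -364.7   66. ] tilt fix (tool rotvec) [ 0.    -0.002 -0.001]
```

```bash
python3 -m handwheel '-40 0 0 0 0 0 0; -40 0 0 0 0 0 0; 0 -40 7 0 0 0 0; 0 -46 8 0 0 0 0; 0 -46 8 0 0 0 0; 0 -46 8 0 0 0 0; 0 -46 8 0 0 0 0; 0 -46 8 0 0 0 0'; python3 -m handwheel '0 -46 8 0 0 0 0; 0 -30 7 0 0 0 0; 0 -10 2 0 0 0 0; 0 0 0 0 0 0 0'; python3 go.py 0.451 0.167 0.041
python3 - <<'E'
from h import *
o,c=snap("wrist"); cv2.imwrite("pics/w4.png",c["color"])
M=R.from_quat(o["ee_rot"]).as_matrix();T=c["T_tool_cam"]
p=np.linalg.inv(T)@np.append(M.T@(np.array([.451,.167,.016])-o["position"]),1);w=c["camera_matrix"]@p[:3];print("predicted cap px",w[:2]/w[2])
for r in cams.outline_of("wrist","small_cap_top")[:5]:
        v,u=np.nonzero(r["region"]); d=c["depth"][r["region"]]; print(r["conf"],r["box"],world(c,u.mean(),v.mean(),np.median(d[d>0]),o).round(4),c["color"][r["region"]].mean(0))
E
```

```text
clock: 9.55
position: [0.505, 0.0891, 0.1933]
ee_rot: [0.693, 0.143, -0.691, 0.144]
ft_force: [1.2, 0.2, 0.5]
grip_width: 0.001
clock: 9.95
position: [0.4559, 0.1608, 0.1933]
ee_rot: [0.693, 0.144, -0.691, 0.145]
ft_force: [-0.7, -0.5, 1.2]
grip_width: -0.002
9.95 [0.4559 0.1608 0.1933] F [-0.7 -0.5  1.2] grip -0.0 q [ 0.15  0.08 -0.6   1.85  0.05  1.22 -1.63]
axes [[0.003, 0.401, -0.916], [-0.0, -0.916, -0.401], [-1.0, 0.002, -0.003]]
shift mm [152.3  -7.9   2.4] tilt fix (tool rotvec) [ 0.    -0.003 -0.002]
predicted cap px [305.95770657 215.16275745]
0.71 [2.9, 54.8, 181.9, 214.1] [0.4343 0.3257 0.0631] [148.11628748 147.13325026 148.74756813]
0.68 [204.7, 226.9, 37.2, 39.6] [0.398  0.2199 0.0151] [ 18.77512438  20.12238806 116.16318408]
0.61 [288.9, 197.2, 40.2, 38.1] [0.4516 0.1646 0.0154] [106.07869482 105.59692898 106.84261036]
0.55 [389.4, 168.7, 37.2, 30.0] [0.508  0.1034 0.0154] [ 32.92433911  34.84229717 160.5597083 ]
```

View pics/w4.png

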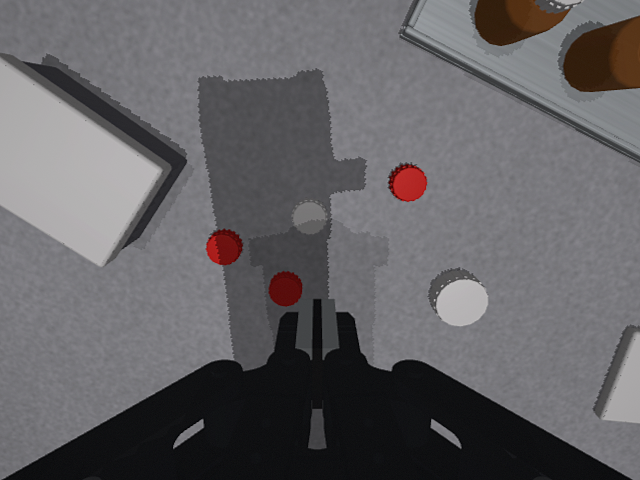

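Candidates in the wrist view: white cap (309,217); red look-alikes (224,247), (286,289) and (408,183); jar cap (461,301). The small white one fits: 28 mm across, ~15 mm high by depth, and the same colour as the closed vials' caps. The wrist puts it at (0.4516, 0.1646), against (0.451, 0.167) from the top camera. One enlarged crop to confirm, then I'll go down partway.

```bash
python3 - <<'E'
import cv2
i=cv2.imread("pics/w4.png")[150:330,190:430]; cv2.imwrite("pics/w4z.png",cv2.resize(i,(720,540)))
E
python3 -m handwheel '40 -7 2 0 -0.003 -0.002 0; 40 0 0 0 0 0 0; 35 0 0 0 0 0 0; 0 0 0 0 0 0 0';python3 go.py 0.451 0.166 0.041
```

```text
clock: 10.45
position: [0.4496, 0.1629, 0.0739]
ee_rot: [-0.689, -0.143, 0.696, -0.143]
ft_force: [-0.6, 0.4, 0.7]
grip_width: 0.001
10.45 [0.4496 0.1629 0.0739] F [-0.6  0.4  0.7] grip 0.0 q [ 0.11  0.23 -0.6   1.98  0.15  0.98 -1.73]
axes [[-0.009, 0.396, -0.918], [-0.001, -0.918, -0.396], [-1.0, -0.002, 0.009]]
shift mm [32.9 -2.3 -2.8] tilt fix (tool rotvec) [-0.     0.009  0.002]
```

View pics/w4z.png

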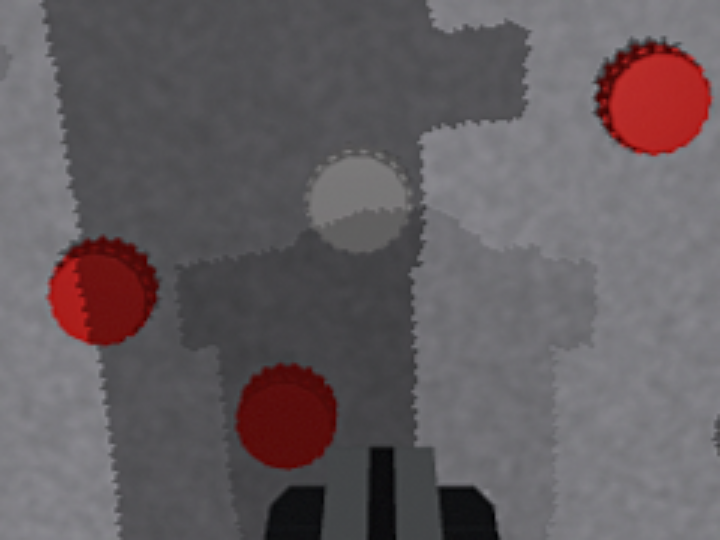

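The crop shows a small white ribbed cap, and all its equal-sized neighbours are red. Final approach and hold.

```bash
python3 -m handwheel '18 -2 -3 0 0.009 0.002 0; 12 0 0 0 0 0 0; 0 0 0 0 0 0 0; 0 0 0 0 0 0 0'; python3 go.py 0.451 0.166 0.041
python3 - <<'E'
from h import *
o,c=snap("wrist");o,s=snap("side")
cv2.imwrite("pics/v2.png",np.hstack([cv2.resize(c["color"],(400,300)),cv2.resize(s["color"][250:400,240:440],(400,300))]))
E
```

```text
clock: 10.85
position: [0.4543, 0.1683, 0.0488]
ee_rot: [0.695, 0.144, -0.689, 0.143]
ft_force: [-0.2, -0.1, -0.1]
grip_width: 0.002
10.85 [0.4543 0.1683 0.0488] F [-0.2 -0.1 -0.1] grip 0.0 q [ 0.09  0.27 -0.59  2.    0.19  0.92 -1.76]
axes [[0.008, 0.398, -0.917], [0.002, -0.917, -0.398], [-1.0, 0.001, -0.008]]
shift mm [7.8 0.8 4. ] tilt fix (tool rotvec) [ 0.    -0.008 -0.001]
```

View pics/v2.png

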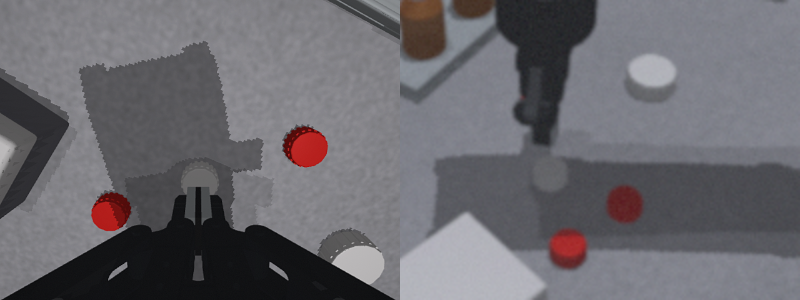

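The fingertips are just over the white cap in both views: wrist (199,182), side (549,170). I'll trim slightly and hold.

```bash
python3 -m handwheel '5 0 2 0 -0.004 0 0; 0 0 0 0 0 0 0; 0 0 0 0 0 0 0; 0 0 0 0 0 0 0; 0 0 0 0 0 0 0; 0 0 0 0 0 0 0; 0 0 0 0 0 0 0; 0 0 0 0 0 0 0'; python3 -m handwheel '0 0 0 0 0 0 0; 0 0 0 0 0 0 0; 0 0 0 0 0 0 0; 0 0 0 0 0 0 0; 0 0 0 0 0 0 0; 0 0 0 0 0 0 0; 0 0 0 0 0 0 0; 0 0 0 0 0 0 0'; python3 -m handwheel '0 0 0 0 0 0 0; 0 0 0 0 0 0 0; 0 0 0 0 0 0 0; 0 0 0 0 0 0 0; 0 0 0 0 0 0 0; 0 0 0 0 0 0 0; 0 0 0 0 0 0 0; 0 0 0 0 0 0 0'; python3 go.py 0.451 0.166 0.041
python3 - <<'E'
from h import *
o,c=snap("top"); cv2.imwrite("pics/top9.png",cv2.resize(c["color"][160:340,140:500],(800,400),interpolation=cv2.INTER_CUBIC))
o,c=snap("wrist"); cv2.imwrite("pics/w9.png",c["color"])
E
```

```text
clock: 11.75
position: [0.4519, 0.1677, 0.0429]
ee_rot: [0.694, 0.144, -0.691, 0.144]
ft_force: [-0.2, 0.8, 0.3]
grip_width: -0.004
clock: 12.55
position: [0.4519, 0.1677, 0.0429]
ee_rot: [0.694, 0.144, -0.691, 0.144]
ft_force: [-0.2, 0.4, -0.1]
grip_width: -0.002
clock: 13.35
position: [0.4519, 0.1677, 0.0429]
ee_rot: [0.694, 0.144, -0.691, 0.144]
ft_force: [-0.2, 0.3, -0.2]
grip_width: 0.002
13.35 [0.4519 0.1677 0.0429] F [-0.2  0.3 -0.2] grip 0.0 q [ 0.09  0.28 -0.59  2.01  0.2   0.91 -1.77]
axes [[0.004, 0.398, -0.917], [0.001, -0.917, -0.398], [-1.0, 0.001, -0.004]]
shift mm [1.9 1.2 1.5] tilt fix (tool rotvec) [ 0.    -0.004 -0.001]
```

View pics/top9.png

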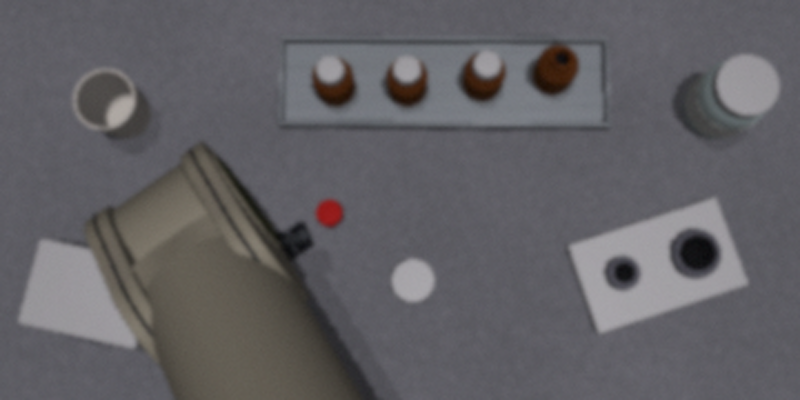

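View pics/w9.png

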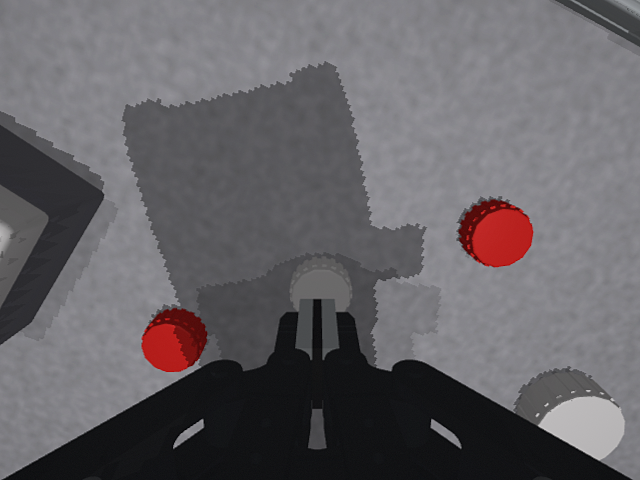

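The top view shows the vials, jar, beaker, large cap, panel and tip box at the same pixels as at the start. The wrist view shows the fingertips over the white cap at (320,285), and the force reading is only noise. Handing in.

```bash
python3 -c "
from workcell import hand_in
print(hand_in())"
```

```text
the job is handed in; nothing more can be done
None
```

I pressed the large key, pointed at the open vial and then at the small white cap, and handed the job in with the arm still over the cap. The last move ended at 13.35 s on the clock; no verdict was reported.

- **Large key:** I pressed it until it bottomed out. The wrist force was about 18 N, where full travel takes about 5 N. After release its top read 33.7 mm, the same as before the press. I can't read the key's joint directly, so both "down" and "up" are judged from force and depth.
- **Open vial:** The shut fingertips stayed about 26 mm above the mouth for more than 2 s. The measured position was within about 2 mm sideways of my estimate of its centre.
- **Small white cap:** The fingertips stayed about 27 mm above it for 2.5 s and finished there, within about 2 mm sideways. The force reading was only noise.
- **Everything else:** In the last top view, the vials, large cap, beaker, jar and panel were where they started. The arm hid part of the tip box, the small cap and two of the red caps. The wrist view just before hand-in still showed the small cap under the fingertips.

**Disagreements:** The wrist and top cameras differed by 2–6 mm sideways, most on the small key. My first wrist reading of the vial's mouth was about 7 mm off the top camera, because I had picked the dark opening instead of the rim. TCP readings also varied by 2–5 mm just after moves. None of this comes near the 25 mm sideways limit.

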